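Hang up the ear defenders

ROBOT

A 7-joint arm with a two-finger parallel gripper is mounted at the origin on the work surface. World frame = base frame: x ahead of the robot, y to its left, z up, the work surface at z = 0. Lengths are in mm, angles in degrees, forces in N, time in s.
With the tool pointing down it reaches from about 425 to 950 mm from the base axis. Payload 4.7 kg.
Tool frame: the origin (TCP) lies at the very end of the fingers, on their centre line; the grasp point (between the pads) lies 19 mm behind it; z points along the fingers, y is the line along which they close (so a half turn about z gives the same grasp; the last joint's range is limited). The gripper opens to 87 mm and grips with 3 to 60 N. Pads are 19 mm wide; open, the fingers measure 117 mm over their backs; the gripper's body (75 mm by 190 mm) begins 51 mm behind the grasp point.
Start: joints at [-68.52, 26.849, -2.785, 87.806, 1.381, 65.374, -4.715], TCP at [265.18, 620.749, 222.573] pointing down, gripper open.
Joint ranges: [-148.3, 148.3], [-19.14, 114.17], [-79.39, 73.82], [5.75, 140.21], [-59.74, 239.74], [12.07, 113.84], [-152.46, 152.46]. Speed limits (degrees/s): [147.25, 147.25, 180, 180, 180, 180, 180].

INTERFACE

Orientations are given as a 3x3 rotation matrix whose columns are the frame's x, y, z axes.
In Python, from plant import manip gives the robot as it stands. The module is installed in compiled form; this text tells all that it offers.
- The arm moves only by the tool arm_command, never from a script. Its argument "increments" is a list of rows, each an object with "dp": the shift along the tool's x, y, z scaled (see below), a list of three; "spin": the turn about the tool's z scaled (see below). In form: [{"dp": [dx, dy, dz], "spin": spin}, ...]. A call has 1 to 20 rows; each row shifts and turns the commanded pose from where the row before left it, along the tool's axes as they then stand; what a row does not reach is not made up. The controller multiplies each number of a shift by 0.04 m and each number of a turn by 0.12 rad. A row lasts 1/10 s, in which the tool goes at most 50 mm and 8.59 degrees, less where a joint would pass 70% of its speed; a pose out of reach is approached as far as the arm can. A call with a number of a shift or a turn outside -1 to 1 is refused whole. A call with a gripper value outside its range is refused whole. "claw" is the finger opening in mm, from 0 to 87, set as the call begins (left out, the last holds). The fingers move at their own pace and stop on an object; "force" is the grip in N (left out, the last holds). Time passes only in rows, so rows that do not move let the fingers close. It gives the time, the measured TCP pose, the force, the opening and the grip force at its end, in the units of the state.
- manip.sense(): the state, without advancing time (a new reading comes with each control period).
- manip.read_camera(name): name is "scene" or "top" or "wrist"; returns a dict with "image" (420x560x3 uint8, red, green, blue), "K" (3x3 intrinsics, pixels), "eye" and "attitude" of the camera in the world. Camera axes: x right, y down, z forward; pixel columns grow to the right and rows downward; lengths in mm; the calibration is good to about 2 mm. A picture is of the moment at which its call begins. There is no depth.
- manip.close_job(): hands the job in; it is judged then, once.
The state is a dict: "clock": time; "joint_positions": joint angles; "qd": joint speeds; "joint_torque": joint torques, N m; "tcp_pos": TCP position; "orientation": TCP orientation; "contact_force": force on the tool from outside, world axes, zero at the start; "ft_torque": the same for the moment, N m; "finger_gap": opening from 0.0 (shut) to 1.0 (fully open); "finger_force": force on a finger pad.
Only numpy, scipy, OpenCV 4.12 (cv2) and the standard library are available. Lean on these libraries where they do the work, as an engineer would, in place of code of your own. Each camera call takes 0.05 s, during which the arm holds its last target. There are 200 camera calls.

TASK

Tidy the hearing protection away: pick up the yellow ear defenders standing on the bench and hang them by their headband on the green sleeve of the low rail, one cup on each side of the bar and squarely across it, with the whole width of the headband on the sleeve. Lower them on gently and leave them hanging still. Leave the red pair hanging on its half of the rail, and the two glass ornaments, where they are.

Things in the scene. Friction and masses are not known exactly. Their poses are not given: they have to be found in the camera images.
- yellow_pair: Ear defenders, yellow cups, ~0.2 kg, loose, standing on the cups. Origin: centre of the underside; x from cup to cup, z up. 150 mm over the cups (x), 70 deep (y), 150 tall. Cups 80 mm tall, inner faces at x = +-32 mm. The headband's crown is a black padded bar 70 (x) x 30 (y) x 22 mm, underside at z = 128, top at z = 150 mm: grip it from above across y, tips above its underside.
- yellow_pair_crown (a point): Centre of the underside of the yellow pair's padded crown (128 mm above its origin); this rests on the bar when hung.
- sleeve: Green sleeve on one half of the rail's bar (either half): 20 mm diameter, 150 mm long. Origin: on the bar's axis at the middle of the sleeve, 140 mm above the bench; y along the bar, z up. Top of the sleeve 10 mm above the origin. Fixed.
- rail: Low rail, fixed: steel bar 16 mm in diameter along y, axis 140 mm above the bench, 420 mm long, open below. Wooden posts (22 mm square, 152 mm tall) at y = +-215 mm on feet 120 (x) x 50 x 16 mm. Origin: on the bench below the bar's middle. Its halves centre on y = +-105 mm: one has the green sleeve, on the other the red pair hangs.
- red_pair: Ear defenders of the same shape and axes as the yellow pair but with red cups, already hanging loose over the bare half of the bar, cups 20 mm and headband top 170 mm above the bench. Bystander.
- ornament_a: Clear glass ball ornament 84 mm across and 112 mm tall with a tiny cottage inside; stands loose on the bench. Origin: centre of its underside. Fragile bystander.
- ornament_b: Clear glass ball ornament 84 mm across and 112 mm tall with a tiny cottage inside; stands loose on the bench. Origin: centre of its underside. Fragile bystander.
Mind the look-alikes: they are no part of the job. What is shaped like the yellow_pair but purple or turquoise is not meant.

How it is judged:
By the outcome, as a careful person would: the job done as asked, in the order asked, and still so for the second after the job is handed in, with the robot touching nothing.
It also fails if it takes over 48 s, if anything falls off the work surface, if the arm or the gripper's body presses on something with over 40 N, if the wrist force passes 120 N, or if a joint passes its speed limit or range.

## Working session

There is one attempt and no reset: what is moved stays moved. The work goes in short steps, Python scripts to look and compute and a tool call to move; the robot and the scene stay as the last step left them, time stands still between calls to the robot, and variables do not carry over. Pictures are saved under pics/ and viewed, at most 10 in all, crops included, and the job is handed in when it is done.

Besides the shell and the picture viewer there is one more tool, called as name(argument=value, ...), one argument or row to a line, values as JSON. arm_command: Moves the arm, as the interface text tells. Shifts and turns lie within -1 to 1; 1 stands for 0.04 m of shift or 0.12 rad of turn. Its arguments: {"type":"object","properties":{"increments":{"type":"array","items":{"type":"object","properties":{"dp":{"type":"array","items":{"type":"number","minimum":-1,"maximum":1}},"spin":{"type":"number","minimum":-1,"maximum":1}}}},"claw":{"type":"number"},"force":{"type":"number"}},"required":["increments"]}

```bash
mkdir -p pics
cat > h.py <<'E'
import numpy as np, cv2, pickle
from plant import manip
def shot(n,tag):
    c=manip.read_camera(n); cv2.imwrite(f'pics/{tag}.png',c['image'][:,:,::-1]); pickle.dump(c,open(f'pics/{tag}.pkl','wb')); return c
def load(tag): return pickle.load(open(f'pics/{tag}.pkl','rb'))
def ray(c,px):
    d=np.array(c['attitude'])@np.linalg.solve(np.array(c['K']),[px[0],px[1],1.]); return np.array(c['eye']),d/np.linalg.norm(d)
def plane(c,px,z):
    e,d=ray(c,px); return e+d*(z-e[2])/d[2]
def tri(c1,p1,c2,p2):
    (a,u),(b,v)=ray(c1,p1),ray(c2,p2)
    s=np.linalg.lstsq(np.c_[u,-v],b-a,rcond=None)[0]; P,Q=a+s[0]*u,b+s[1]*v
    return (P+Q)/2,np.linalg.norm(P-Q)
def proj(c,P):
    q=np.array(c['K'])@np.array(c['attitude']).T@(np.array(P)-c['eye']); return q[:2]/q[2]
E
python3 - <<'E'
from h import *
a=shot('scene','s0');b=shot('top','t0')
cv2.imwrite('pics/st.png',np.vstack([a['image'],b['image']])[:,:,::-1][:, :])
im=np.hstack([a['image'],b['image']])[:,:,::-1]
for c in(a,b): print(np.round(c['eye']),np.round(c['attitude'],2).tolist(),c['K'][0][0])
s=manip.sense();print(s['tcp_pos'],np.round(s['orientation'],3).tolist(),s['clock'])
E
```

```text
[1137. -292.  839.] [[0.33, 0.72, -0.61], [0.94, -0.26, 0.21], [-0.01, -0.64, -0.77]] 445.26684481131605
[ 413.  -98. 1185.] [[-0.01, -0.99, 0.14], [-1.0, 0.01, -0.0], [-0.0, -0.14, -0.99]] 410.30338047500516
[265.00464826 620.23096196 221.62446388] [[-0.92, 0.393, -0.001], [0.393, 0.92, -0.002], [-0.0, -0.002, -1.0]] 0.1
```

View pics/s0.png

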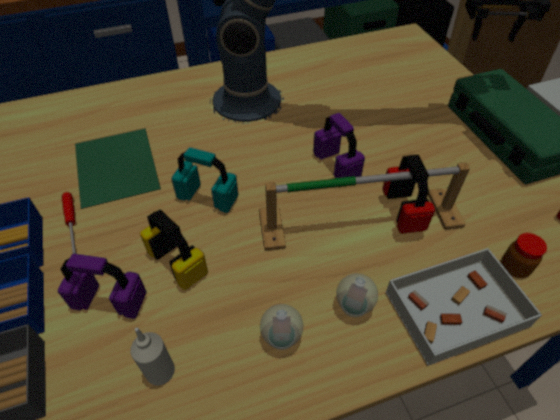

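View pics/t0.png

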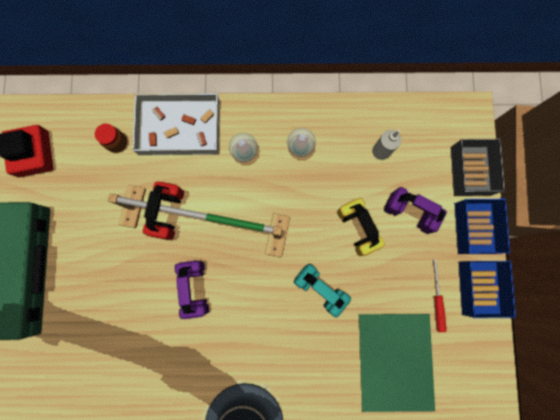

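Scene view: the yellow pair is at (175,248), purple look-alikes at (103,284) and (340,145), turquoise at (206,180), and the red pair on the rail at (410,195). Top view: yellow (361,227), purple (417,208) and (190,290), turquoise (322,290), red (162,210), sleeve (208,216) to (267,229), ornaments (243,148) and (301,142). Only the pair at scene (175,248) / top (361,227) has yellow cups. I'll confirm that in one enlarged crop.

Run:
```python
from h import *
a,b=load('s0'),load('t0')
A=cv2.resize(a['image'][200:300,125:225],(400,400),interpolation=cv2.INTER_CUBIC)
B=cv2.resize(b['image'][185:265,321:401],(400,400),interpolation=cv2.INTER_CUBIC)
cv2.imwrite('pics/crop1.png',np.hstack([A,B])[:,:,::-1])
for n,c,box in(('s',a,(120,200,230,300)),('t',b,(325,190,400,265))):
    h=cv2.cvtColor(c['image'],cv2.COLOR_RGB2HSV)
    y=cv2.inRange(h,(22,170,60),(34,255,255)); g=cv2.inRange(h,(50,120,40),(75,255,200))
    for nm,m in(('y',y),('g',g)):
        N,_,st,ce=cv2.connectedComponentsWithStats(m)
        print(n,nm,[(st[i].tolist(),ce[i].round(1).tolist()) for i in range(1,N) if st[i][4]>60])
```

```text
s y [([140, 225, 19, 32, 242], [148.1, 236.7]), ([172, 248, 36, 42, 904], [189.9, 268.7])]
s g [([359, 0, 25, 12, 75], [370.8, 5.9]), ([472, 70, 88, 88, 3480], [521.1, 113.6]), ([77, 130, 82, 77, 4207], [115.1, 167.8]), ([288, 176, 68, 15, 498], [321.8, 183.4])]
t y [([338, 208, 18, 10, 80], [346.0, 212.4]), ([356, 241, 26, 14, 100], [364.7, 247.8])]
t g [([207, 214, 56, 17, 350], [234.6, 222.2]), ([8, 303, 16, 31, 127], [16.2, 315.6]), ([0, 306, 13, 27, 76], [5.5, 319.3])]
```

View pics/crop1.png

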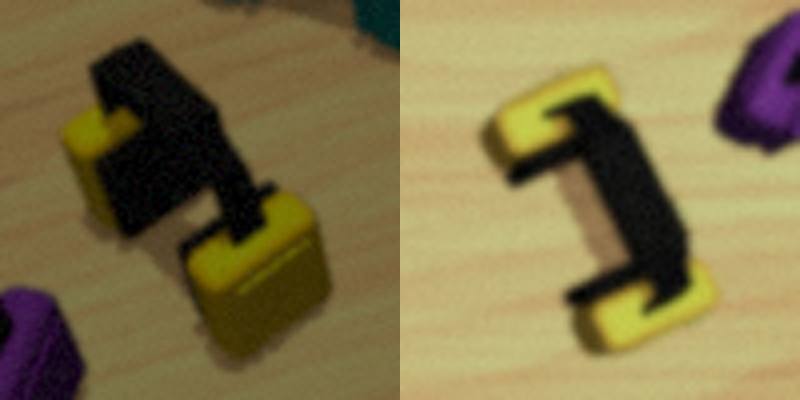

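The crop confirms yellow cups with a black crown. The crown-top centre is at about scene (164,222) and top (368,223).

```bash
cat >> h.py <<'E'
def green(c,box):
    h=cv2.cvtColor(c['image'],cv2.COLOR_RGB2HSV); m=cv2.inRange(h,(45,90,25),(80,255,230)); k=np.zeros_like(m); x0,y0,x1,y1=box; k[y0:y1,x0:x1]=m[y0:y1,x0:x1]
    p=np.argwhere(k)[:,::-1].astype(np.float32); mu,ev,_=cv2.PCACompute2(p,None); t=(p-mu)@ev[0]
    return mu[0]+np.outer([np.percentile(t,.3),np.percentile(t,99.7)],ev[0]),len(p)
E
python3 - <<'E'
from h import *
a,b=load('s0'),load('t0')
print('crown',tri(a,(163.7,222.5),b,(368,223.4)),plane(b,(368,223.4),150),plane(a,(163.7,222.5),150))
L=[plane(b,(321+x/5,185+y/5),150) for x,y in((183,145),(235,125),(235,265),(288,235))]
print(np.round(L))
ea,_=green(a,(270,165,370,200));eb,_=green(b,(195,205,275,238));print(ea,eb)
ea=ea[np.argsort(ea[:,0])];eb=eb[np.argsort(-eb[:,0])]
P=[]
for i in range(2):
    p=tri(a,ea[i],b,eb[i]);print(p,plane(b,eb[i],148),plane(a,ea[i],146));P.append(p[0])
d=P[1]-P[0];print('len',np.linalg.norm(d),'mid',(P[0]+P[1])/2,'dir',np.degrees(np.arctan2(d[1],d[0])))
for n,s,t in(('orn_a',(281,328),(301,142)),('orn_b',(357,296),(243,148))): print(n,tri(a,s,b,t))
for n,t in(('redcup1',(166,190)),('redcup2',(158,229))): print(n,plane(b,t,100))
for n,t in(('post',(277,232)),('post2',(118,198))): print(n,plane(b,t,152))
for n,t in(('purp',(412,205)),('turq',(322,290))): print(n,plane(b,t,150))
# yellow cup tops
for t in((555-400,115),(655-400,308)): print('cup',plane(b,(321+t[0]/5,185+t[1]/5),80))
E
```

```text
crown (array([ 531.23434547, -325.78319122,  144.69836742]), np.float64(0.08833669795480242)) [ 530.64003366 -324.57687594  150.        ] [ 535.84667056 -325.56972868  150.        ]
[[ 555. -299.  150.]
 [ 565. -326.  150.]
 [ 494. -323.  150.]
 [ 509. -351.  150.]]
[[287.7675  187.33194]
 [354.90027 179.73286]] [[206.49603 216.49753]
 [262.49384 227.55376]]
(array([522.41418296, -56.80599742, 141.62771719]), np.float64(0.7950053499628261)) [521.8647039  -56.67736696 148.        ] [526.17853133 -58.66766786 146.        ]
(array([551.83089608,  87.28692658, 142.95983743]), np.float64(0.6356166212246088)) [551.04299951  86.09128817 148.        ] [554.4417964   85.95543379 146.        ]
len 147.07103148532772 mid [537.12253952  15.24046458 142.29377731] dir 78.46156439555963
orn_a (array([ 779.39406658, -164.32201817,   44.275898  ]), np.float64(1.6116087600737061))
orn_b (array([763.94145514,   3.77399546,  40.49940358]), np.float64(0.0945361958778271))
redcup1 [630.04683679 205.04463826 100.        ]
redcup2 [524.69477549 222.75659996 100.        ]
post [509.94295507 -93.47436399 152.        ]
post2 [599.57423069 312.56242118 152.        ]
purp [ 577.25271586 -438.74926534  150.        ]
turq [ 365.16685633 -204.30563181  150.        ]
cup [ 581.04391858 -297.89130391   80.        ]
cup [ 475.77640338 -348.33282577   80.        ]
```

Crown: triangulated z is about 145, against 150 by the text, so it agrees. Centre (531,-325), x-axis heading about 24.5°. Sleeve: mid (537,15), direction 78.5°, length 147, z about 142, so it agrees too. Moving above the yellow pair in two legs.

arm_command(
  increments=[
    {"dp":[-0.55,-0.47,-0.08],"spin":0},
    {"dp":[-0.55,-0.47,-0.08],"spin":0},
    {"dp":[-0.55,-0.47,-0.08],"spin":0},
    {"dp":[-0.55,-0.47,-0.08],"spin":0},
    {"dp":[-0.55,-0.47,-0.08],"spin":0},
    {"dp":[-0.55,-0.47,-0.08],"spin":0},
    {"dp":[-0.55,-0.47,-0.08],"spin":0},
    {"dp":[-0.55,-0.47,-0.08],"spin":0},
    {"dp":[-0.55,-0.47,-0.08],"spin":0},
    {"dp":[-0.55,-0.47,-0.08],"spin":0},
    {"dp":[-0.55,-0.47,-0.08],"spin":0},
    {"dp":[-0.55,-0.47,-0.08],"spin":0},
    {"dp":[-0.55,-0.47,-0.08],"spin":0},
    {"dp":[-0.55,-0.47,-0.08],"spin":0},
    {"dp":[-0.55,-0.47,-0.08],"spin":0},
    {"dp":[-0.55,-0.47,-0.08],"spin":0},
    {"dp":[-0.55,-0.47,-0.08],"spin":0},
    {"dp":[-0.55,-0.47,-0.08],"spin":0},
    {"dp":[-0.55,-0.47,-0.08],"spin":0},
    {"dp":[-0.55,-0.47,-0.08],"spin":0},
  ],
)

```text
clock: 2.1
tcp_pos: [522.1, 100.9, 286.3]
orientation: [[-0.92, 0.393, -0.001], [0.393, 0.92, -0.0], [0.001, -0.0, -1.0]]
contact_force: [0.2, 0.7, 0.1]
finger_gap: 1.003
finger_force: 0.0
```

arm_command(
  increments=[
    {"dp":[-0.3,-0.64,0],"spin":0},
    {"dp":[-0.3,-0.64,0],"spin":0},
    {"dp":[-0.3,-0.64,0],"spin":0},
    {"dp":[-0.3,-0.64,0],"spin":0},
    {"dp":[-0.3,-0.64,0],"spin":0},
    {"dp":[-0.3,-0.64,0],"spin":0},
    {"dp":[-0.3,-0.64,0],"spin":0},
    {"dp":[-0.3,-0.64,0],"spin":0},
    {"dp":[-0.3,-0.64,0],"spin":0},
    {"dp":[-0.3,-0.64,0],"spin":0},
    {"dp":[-0.3,-0.64,0],"spin":0},
    {"dp":[-0.3,-0.64,0],"spin":0},
    {"dp":[-0.3,-0.64,0],"spin":0},
    {"dp":[-0.3,-0.64,0],"spin":0},
    {"dp":[-0.3,-0.64,0],"spin":0},
    {"dp":[0,0,0],"spin":0},
  ],
)

```text
clock: 3.7
tcp_pos: [534.9, -326.4, 286.0]
orientation: [[-0.917, 0.399, -0.002], [0.399, 0.917, -0.003], [0.001, -0.003, -1.0]]
contact_force: [-1.1, 0.3, -0.5]
finger_gap: 0.999
finger_force: 0.0
```

arm_command(
  increments=[
    {"dp":[0,0,0],"spin":0.96},
    {"dp":[0,0,0],"spin":0.96},
    {"dp":[0,0,0],"spin":0.96},
    {"dp":[0,0,0],"spin":0.96},
    {"dp":[0,0,0],"spin":0.96},
    {"dp":[0,0,0],"spin":0.96},
    {"dp":[0,0,0],"spin":0.96},
    {"dp":[0,0,0],"spin":0.96},
    {"dp":[0,0,0],"spin":0.96},
    {"dp":[0,0,0],"spin":0.96},
    {"dp":[0,0,0],"spin":0.96},
    {"dp":[0,0,0],"spin":0.96},
    {"dp":[0,0,0],"spin":0.96},
    {"dp":[0,0,0],"spin":0.96},
    {"dp":[0,0,0],"spin":0.96},
    {"dp":[0,0,0],"spin":0.96},
    {"dp":[0,0,0],"spin":0.96},
    {"dp":[0,0,0],"spin":0.96},
    {"dp":[0,0,0],"spin":0.96},
    {"dp":[0,0,0],"spin":0.96},
  ],
)

```text
clock: 5.7
tcp_pos: [536.8, -320.5, 286.0]
orientation: [[0.909, 0.417, -0.001], [0.417, -0.909, 0.001], [0.0, -0.002, -1.0]]
contact_force: [-0.9, 0.2, 0.4]
finger_gap: 0.995
finger_force: 0.0
```

Run:
```python
from h import *
c=shot('wrist','w1');s=manip.sense();print(s['tcp_pos'],np.round(s['orientation'],3).tolist(),np.round(s['joint_positions'],1),s['clock'])
print(np.round(c['eye']),np.round(c['attitude'],2).tolist(),c['K'][0][0])
```

```text
[ 536.94970658 -320.51918707  285.81183207] [[0.91, 0.414, -0.001], [0.414, -0.91, 0.001], [-0.0, -0.001, -1.0]] [-12.5  27.6  57.8  92.6 -24.2  73.4 -16. ] 5.75
[ 609. -287.  449.] [[0.42, -0.87, -0.26], [-0.91, -0.4, -0.12], [-0.0, 0.29, -0.96]] 350.59070402652003
```

View pics/w1.png

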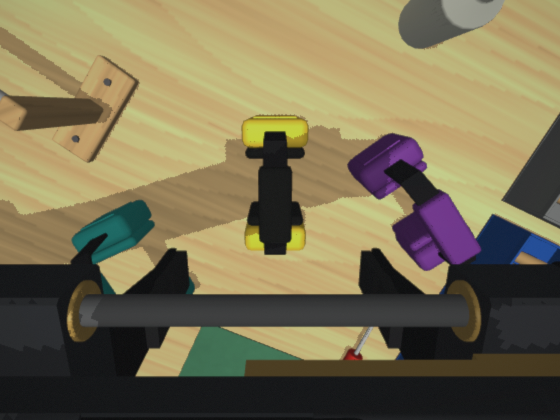

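Wrist view: the yellow pair is upright, with cups at (275,132) and (275,237). The crown spans about x 260–293, y 167–241, and the purple one is to the right at (415,200).

Run:
```python
from h import *
c,a,b=load('w1'),load('s0'),load('t0')
g=cv2.cvtColor(c['image'],cv2.COLOR_RGB2GRAY)
for r in range(150,256,5):
    x=np.where(g[r,235:315]<45)[0]+235; print(r,x.min() if len(x) else None,x.max() if len(x) else None,len(x))
for r1,r2,x1,x2 in((167,241,276,276.5),):
    P=plane(c,(x1,r1),150);Q=plane(c,(x2,r2),150);print(P,Q,(P+Q)/2,np.linalg.norm(P-Q),np.degrees(np.arctan2(*(P-Q)[1::-1])))
print(tri(c,(276,204),b,(368,223.4)))
h=cv2.cvtColor(c['image'],cv2.COLOR_RGB2HSV);m=cv2.inRange(h,(20,150,60),(35,255,255))
for y0,y1 in((105,150),(200,260)):
    x=np.where(m[y0:y1,235:315].any(0))[0]+235;print(x.min(),x.max())
```

```text
150 247 303 57
155 247 302 56
160 264 286 23
165 263 286 24
170 259 290 32
175 259 291 33
180 259 291 33
185 259 291 33
190 259 291 33
195 259 290 32
200 259 290 32
205 251 298 48
210 250 299 50
215 249 301 53
220 248 302 55
225 258 291 34
230 260 290 31
235 260 290 31
240 261 289 29
245 265 285 21
250 265 284 20
255 None None 0
[ 564.47917422 -309.78048501  150.        ] [ 503.01565747 -338.73199858  150.        ] [ 533.74741585 -324.25624179  150.        ] 67.94081269570104 25.222111884446434
(array([ 531.94476106, -325.70030084,  140.49234035]), np.float64(1.940266390733448))
242 307
245 304
```

arm_command(
  increments=[
    {"dp":[-0.07,0.02,0.1],"spin":0},
    {"dp":[-0.07,0.02,0.3],"spin":0},
    {"dp":[0,0,0.3],"spin":0},
    {"dp":[0,0,0.3],"spin":0},
    {"dp":[0,0,0.3],"spin":0},
    {"dp":[0,0,0.3],"spin":0},
    {"dp":[0,0,0.3],"spin":0},
    {"dp":[0,0,0.3],"spin":0},
    {"dp":[0,0,0.3],"spin":0},
    {"dp":[0,0,0.3],"spin":0},
    {"dp":[0,0,0.3],"spin":0},
    {"dp":[0,0,0.3],"spin":0},
    {"dp":[0,0,0],"spin":0},
    {"dp":[0,0,0],"spin":0},
  ],
  claw=60,
  force=20,
)

```text
clock: 7.15
tcp_pos: [532.3, -325.7, 150.4]
orientation: [[0.907, 0.42, -0.0], [0.42, -0.907, -0.0], [-0.0, -0.0, -1.0]]
contact_force: [0.2, -0.6, 0.4]
finger_gap: 0.689
finger_force: 0.0
```

Run:
```python
from h import *
c=shot('wrist','w2');print(manip.sense()['joint_positions'])
```

```text
[ -8.05470224  34.44639675  52.15715136 101.58393484 -31.19423389
  59.59032749  -9.47853106]
```

View pics/w2.png

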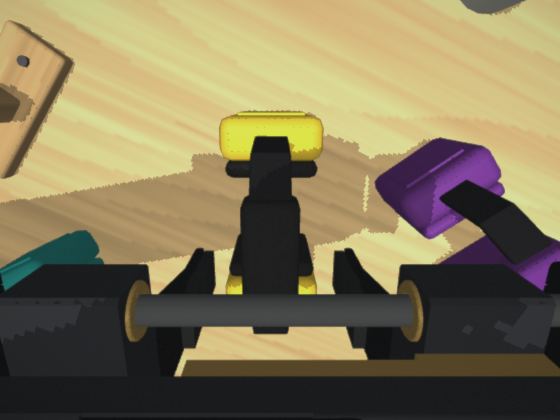

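Fingers at columns 214 and 335 straddle the crown (241–300), which sits about 2 mm left of centre. I'll shift that way, go down 19 mm and close.

arm_command(
  increments=[
    {"dp":[0,-0.05,0.1],"spin":0},
    {"dp":[0,0,0.15],"spin":0},
    {"dp":[0,0,0.15],"spin":0},
    {"dp":[0,0,0.07],"spin":0},
    {"dp":[0,0,0],"spin":0},
    {"dp":[0,0,0],"spin":0},
  ],
)

```text
clock: 7.8
tcp_pos: [531.5, -323.8, 131.6]
orientation: [[0.907, 0.42, -0.0], [0.42, -0.907, -0.0], [-0.0, -0.0, -1.0]]
contact_force: [0.9, -0.4, -0.6]
finger_gap: 0.688
finger_force: 0.0
```

arm_command(
  increments=[
    {"dp":[0,0,0],"spin":0},
    {"dp":[0,0,0],"spin":0},
    {"dp":[0,0,0],"spin":0},
    {"dp":[0,0,0],"spin":0},
    {"dp":[0,0,0],"spin":0},
    {"dp":[0,0,0],"spin":0},
    {"dp":[0,0,0],"spin":0},
    {"dp":[0,0,0],"spin":0},
  ],
  claw=10,
  force=25,
)

```text
clock: 8.6
tcp_pos: [531.5, -323.8, 131.7]
orientation: [[0.907, 0.42, 0.0], [0.42, -0.907, -0.0], [0.0, 0.0, -1.0]]
contact_force: [-0.2, -0.4, 0.3]
finger_gap: 0.344
finger_force: 25.0
```

Gripped: opening 29.9 mm at 25 N. Lifting.

arm_command(
  increments=[
    {"dp":[0,0,-0.1],"spin":0},
    {"dp":[0,0,-0.2],"spin":0},
    {"dp":[0,0,-0.27],"spin":0},
    {"dp":[0,0,-0.27],"spin":0},
    {"dp":[0,0,-0.27],"spin":0},
    {"dp":[0,0,-0.27],"spin":0},
    {"dp":[0,0,-0.27],"spin":0},
    {"dp":[0,0,-0.27],"spin":0},
    {"dp":[0,0,-0.27],"spin":0},
    {"dp":[0,0,-0.27],"spin":0},
    {"dp":[0,0,-0.27],"spin":0},
    {"dp":[0,0,-0.27],"spin":0},
    {"dp":[0,0,-0.27],"spin":0},
    {"dp":[0,0,-0.27],"spin":0},
    {"dp":[0,0,-0.27],"spin":0},
    {"dp":[0,0,-0.27],"spin":0},
    {"dp":[0,0,-0.27],"spin":0},
    {"dp":[0,0,-0.27],"spin":0},
    {"dp":[0,0,-0.2],"spin":0},
    {"dp":[0,0,0],"spin":0},
  ],
)

```text
clock: 10.6
tcp_pos: [531.9, -324.3, 325.9]
orientation: [[0.907, 0.42, 0.002], [0.42, -0.907, -0.001], [0.001, 0.002, -1.0]]
contact_force: [-0.1, -0.6, -2.7]
finger_gap: 0.342
finger_force: 25.0
```

Run:
```python
from h import *
s=manip.sense();print(np.round(s['joint_positions'],1),s['tcp_pos'],s['finger_gap'])
d=np.array([537,15,0])-s['tcp_pos'];print(np.array(s['orientation']).T@d/40)
```

```text
[-13.   25.7  59.1  89.8 -22.4  77.2 -16.6] [ 531.8609133  -324.29865483  325.87431277] 0.34215319221382173
[ 3.67176197 -7.65752042  8.13760281]
```

arm_command(
  increments=[
    {"dp":[0.1,-0.2,0],"spin":0},
    {"dp":[0.19,-0.39,0],"spin":0},
    {"dp":[0.19,-0.39,0],"spin":0},
    {"dp":[0.19,-0.39,0],"spin":0},
    {"dp":[0.19,-0.39,0],"spin":0},
    {"dp":[0.19,-0.39,0],"spin":0},
    {"dp":[0.19,-0.39,0],"spin":0},
    {"dp":[0.19,-0.39,0],"spin":0},
    {"dp":[0.19,-0.39,0],"spin":0},
    {"dp":[0.19,-0.39,0],"spin":0},
    {"dp":[0.19,-0.39,0],"spin":0},
    {"dp":[0.19,-0.39,0],"spin":0},
    {"dp":[0.19,-0.39,0],"spin":0},
    {"dp":[0.19,-0.39,0],"spin":0},
    {"dp":[0.19,-0.39,0],"spin":0},
    {"dp":[0.19,-0.39,0],"spin":0},
    {"dp":[0.19,-0.39,0],"spin":0},
    {"dp":[0.19,-0.39,0],"spin":0},
    {"dp":[0.19,-0.39,0],"spin":0},
    {"dp":[0.15,-0.4,0],"spin":0},
  ],
)

```text
clock: 12.6
tcp_pos: [535.8, 16.0, 323.8]
orientation: [[0.907, 0.421, -0.001], [0.421, -0.907, 0.0], [-0.001, -0.001, -1.0]]
contact_force: [-0.6, -0.5, -3.2]
finger_gap: 0.343
finger_force: 25.0
```

arm_command(
  increments=[
    {"dp":[0,0,0],"spin":0.3},
    {"dp":[0,0,0],"spin":0.5},
    {"dp":[0,0,0],"spin":0.5},
    {"dp":[0,0,0],"spin":0.5},
    {"dp":[0,0,0],"spin":0.5},
    {"dp":[0,0,0],"spin":0.5},
    {"dp":[0,0,0],"spin":0.5},
    {"dp":[0,0,0],"spin":0.5},
    {"dp":[0,0,0],"spin":0.5},
    {"dp":[0,0,0],"spin":0.5},
    {"dp":[0,0,0],"spin":0.45},
    {"dp":[0,0,0],"spin":0},
    {"dp":[0,0,0],"spin":0},
  ],
)

```text
clock: 13.9
tcp_pos: [536.1, 15.0, 324.1]
orientation: [[0.981, -0.193, -0.001], [-0.193, -0.981, 0.0], [-0.001, -0.0, -1.0]]
contact_force: [0.6, 0.6, -3.3]
finger_gap: 0.347
finger_force: 25.0
```

Run:
```python
from h import *
s=manip.sense();print(np.round(s['joint_positions'],1),s['tcp_pos'],np.round(s['orientation'],3).tolist(),s['finger_gap'])
c=shot('wrist','w3');a=shot('scene','s3');b=shot('top','t3')
cv2.imwrite('pics/m3.png',cv2.resize(np.hstack([c['image'],a['image'][100:300,180:480].repeat(2,0).repeat(2,1)[:420,:560] if 0 else cv2.resize(a['image'][90:300,180:460],(560,420))]),(800,300))[:,:,::-1])
```

```text
[-60.9  17.1  69.8 101.1 -16.8  73.5 -88.3] [536.0936008   15.04397178 324.09899287] [[0.981, -0.193, -0.001], [-0.193, -0.981, 0.0], [-0.001, -0.0, -1.0]] 0.3473793416588387
```

View pics/m3.png

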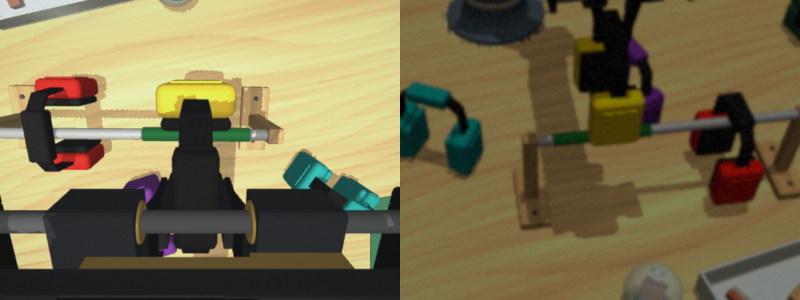

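Wrist view (left): the yellow pair is held over the sleeve, whose ends are at full-resolution px (200,185) and (352,189); the red pair is to the left. Scene crop (right): the cups straddle the bar. Measuring the sleeve again.

Run:
```python
from h import *
c,a,b=load('w3'),load('s0'),load('t0')
ew,n=green(c,(190,165,375,205)); ew=ew[np.argsort(-ew[:,0])]
ea,_=green(a,(270,165,370,200));eb,_=green(b,(195,205,275,238));ea=ea[np.argsort(ea[:,0])];eb=eb[np.argsort(-eb[:,0])]
print(ew,n)
for nm,o,eo in(('top',b,eb),('scene',a,ea)):
    P=[tri(c,ew[i],o,eo[i]) for i in(0,1)];print(nm,P)
P=[plane(c,e,147) for e in ew];d=P[1]-P[0]
print(P,np.linalg.norm(d),(P[0]+P[1])/2,np.degrees(np.arctan2(d[1],d[0])))
# steel bar ends beyond sleeve edge rows in wrist: fit line over bar
g=cv2.cvtColor(c['image'],cv2.COLOR_RGB2HSV)
for x in(210,225,340,350):
    m=np.where((g[165:210,x,0]>45)&(g[165:210,x,0]<80)&(g[165:210,x,1]>90))[0]+165;print(x,m.min(),m.max())
for t in((190,262),(180,316)):print('purple',plane(b,(t[0],t[1]),80))
# held pair: yellow cup columns in wrist
m=cv2.inRange(g,(20,150,60),(35,255,255));x=np.where(m[100:170].any(0))[0];print(x.min(),x.max())
```

```text
[[349.98456 189.04364]
 [198.98154 188.03513]] 1758
top [(array([522.1114889 , -57.5140513 , 149.79241095]), np.float64(1.7604598856540083)), (array([551.39348019,  87.13463127, 147.23953943]), np.float64(1.8459176214902993))]
scene [(array([521.55513105, -58.38547353, 142.27814519]), np.float64(3.070644735429935)), (array([550.21801738,  89.25909944, 140.82700593]), np.float64(0.9715780125670005))]
[array([521.77783442, -58.76800295, 147.        ]), array([551.53972897,  88.12035575, 147.        ])] 149.87314732914615 [536.6587817  14.6761764 147.       ] 78.54603329056359
210 179 196
225 178 196
340 180 197
350 183 192
purple [437.61110845 139.87594482  80.        ]
purple [297.06489466 162.58731221  80.        ]
218 330
```

Sleeve mid (537,15), direction 78.5°, length 150, so it agrees. Lowering.

arm_command(
  increments=[
    {"dp":[0,0,0.1],"spin":0.06},
    {"dp":[0,0,0.2],"spin":0},
    {"dp":[0,0,0.25],"spin":0},
    {"dp":[0,0,0.25],"spin":0},
    {"dp":[0,0,0.25],"spin":0},
    {"dp":[0,0,0.25],"spin":0},
    {"dp":[0,0,0.25],"spin":0},
    {"dp":[0,0,0.25],"spin":0},
    {"dp":[0,0,0.25],"spin":0},
    {"dp":[0,0,0.25],"spin":0},
    {"dp":[0,0,0.25],"spin":0},
    {"dp":[0,0,0.25],"spin":0},
    {"dp":[0,0,0.25],"spin":0},
    {"dp":[0,0,0.25],"spin":0},
    {"dp":[0,0,0.25],"spin":0},
    {"dp":[0,0,0.25],"spin":0},
    {"dp":[0,0,0.2],"spin":0},
    {"dp":[0,0,0.05],"spin":0},
    {"dp":[0,0,0],"spin":0},
  ],
)

```text
clock: 15.95
tcp_pos: [536.5, 14.4, 162.3]
orientation: [[0.979, -0.202, -0.0], [-0.202, -0.979, -0.0], [-0.0, 0.0, -1.0]]
contact_force: [-0.0, 0.4, -3.1]
finger_gap: 0.341
finger_force: 25.0
```

Run:
```python
from h import *
s=manip.sense();print(np.round(s['joint_positions'],1),s['contact_force'])
c=shot('wrist','w4');a=shot('scene','s4')
cv2.imwrite('pics/m4.png',cv2.resize(np.hstack([c['image'],cv2.resize(a['image'][90:300,180:460],(560,420))]),(800,300))[:,:,::-1])
```

```text
[-50.9  27.3  60.1 112.8 -28.5  56.3 -78.7] [-0.03527404  0.43178808 -3.11971501]
```

View pics/m4.png

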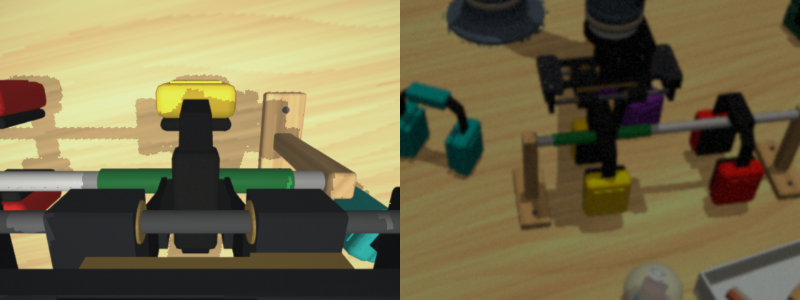

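The yellow pair now straddles the sleeve, with the crown central on the green (wrist px 98–293 at crop scale, crown at 196). Next, lower slowly until contact.

arm_command(
  increments=[
    {"dp":[0,0,0.05],"spin":-0.03},
    {"dp":[0,0,0.05],"spin":0},
    {"dp":[0,0,0.04],"spin":0},
    {"dp":[0,0,0.03],"spin":0},
    {"dp":[0,0,0],"spin":0},
  ],
)

```text
clock: 16.55
tcp_pos: [536.4, 14.6, 155.6]
orientation: [[0.98, -0.198, -0.0], [-0.198, -0.98, 0.0], [-0.0, 0.0, -1.0]]
contact_force: [0.4, -0.1, -2.8]
finger_gap: 0.348
finger_force: 25.0
```

arm_command(
  increments=[
    {"dp":[0,0,0.02],"spin":0},
    {"dp":[0,0,0.02],"spin":0},
    {"dp":[0,0,0],"spin":0},
  ],
)

```text
clock: 16.85
tcp_pos: [536.5, 14.6, 154.0]
orientation: [[0.98, -0.198, -0.0], [-0.198, -0.98, 0.0], [-0.0, -0.0, -1.0]]
contact_force: [-0.6, 0.8, -2.7]
finger_gap: 0.34
finger_force: 25.0
```

arm_command(
  increments=[
    {"dp":[0,0,0.01],"spin":0},
    {"dp":[0,0,0.01],"spin":0},
    {"dp":[0,0,0],"spin":0},
  ],
)

```text
clock: 17.15
tcp_pos: [536.6, 14.5, 153.6]
orientation: [[0.98, -0.199, 0.0], [-0.199, -0.98, 0.0], [-0.0, -0.0, -1.0]]
contact_force: [-0.3, 0.1, 1.9]
finger_gap: 0.34
finger_force: 25.0
```

Contact: the force went from -2.8 to +1.9 N at the expected height. Opening.

arm_command(
  increments=[
    {"dp":[0,0,0],"spin":0},
    {"dp":[0,0,0],"spin":0},
    {"dp":[0,0,0],"spin":0},
    {"dp":[0,0,0],"spin":0},
    {"dp":[0,0,0],"spin":0},
    {"dp":[0,0,0],"spin":0},
  ],
  claw=60,
)

```text
clock: 17.75
tcp_pos: [536.6, 14.6, 153.3]
orientation: [[0.98, -0.198, 0.0], [-0.198, -0.98, 0.0], [0.0, -0.0, -1.0]]
contact_force: [0.2, -0.5, -0.5]
finger_gap: 0.682
finger_force: 0.0
```

arm_command(
  increments=[
    {"dp":[0,0,-0.05],"spin":0},
    {"dp":[0,0,-0.1],"spin":0},
    {"dp":[0,0,-0.2],"spin":0},
    {"dp":[0,0,-0.25],"spin":0},
    {"dp":[0,0,-0.25],"spin":0},
    {"dp":[0,0,-0.25],"spin":0},
    {"dp":[0,0,-0.25],"spin":0},
    {"dp":[0,0,-0.25],"spin":0},
    {"dp":[0,0,-0.25],"spin":0},
    {"dp":[0,0,-0.25],"spin":0},
    {"dp":[0,0,-0.25],"spin":0},
    {"dp":[0,0,-0.25],"spin":0},
    {"dp":[0,0,-0.1],"spin":0},
    {"dp":[0,0,0],"spin":0},
    {"dp":[0,0,0],"spin":0},
    {"dp":[0,0,0],"spin":0},
    {"dp":[0,0,0],"spin":0},
    {"dp":[0,0,0],"spin":0},
  ],
)

```text
clock: 19.55
tcp_pos: [536.4, 14.5, 261.1]
orientation: [[0.98, -0.199, -0.001], [-0.199, -0.98, -0.0], [-0.0, 0.0, -1.0]]
contact_force: [0.3, -0.4, -0.2]
finger_gap: 0.696
finger_force: 0.0
```

Run:
```python
from h import *
c=shot('wrist','w5');a=shot('scene','s5')
import time
for i in range(6): manip.read_camera('top')
d=shot('wrist','w6');print('moved px',(np.abs(c['image'].astype(int)-d['image']).max(2)>60).sum())
cv2.imwrite('pics/m5.png',cv2.resize(np.hstack([d['image'],cv2.resize(a['image'][90:300,180:460],(560,420))]),(800,300))[:,:,::-1])
```

```text
moved px 4
```

View pics/m5.png

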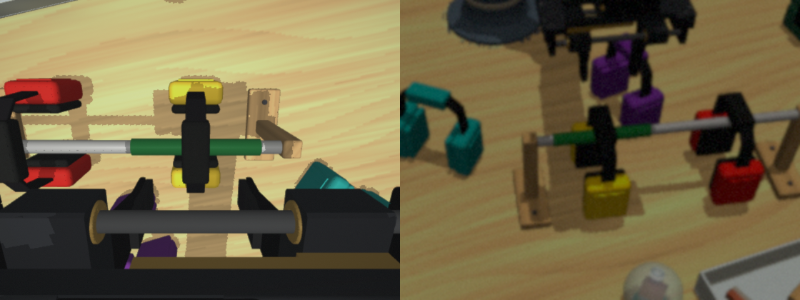

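The picture shows the yellow pair hanging squarely at the middle of the sleeve (crown at 196, green 130–262). It is still, and the gripper is clear. The red pair is undisturbed.

```bash
python3 -c "
from plant import manip
print(manip.close_job())"
```

```text
the job is handed in; nothing more can be done
None
```

The yellow ear defenders are hanging still and squarely across the middle of the green sleeve, one cup on each side of the bar. The red pair and the ornaments were not touched, and the job was handed in at about 20 s.

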